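# Cure a dye sample: centre it, free the sagging bolt, hold the lamp gate ajar

### The arm

A 6-joint arm with a two-finger parallel gripper is mounted at the origin on the work surface. World frame = base frame: x ahead of the robot, y to its left, z up, the work surface at z = 0. Lengths are in mm, angles in rad, forces in N, time in s.
With the tool pointing down it reaches from about 350 to 975 mm from the base axis. Payload 7.1 kg.
Tool frame: the origin (TCP) lies on the front face of the gripper's body, between the roots of the fingers; the fingertips stand 80 mm ahead of it and the grasp point (between the pads) lies 61 mm ahead of it (env.tips_ahead is the distance from the TCP to the fingertips, in mm); z points along the fingers, y is the direction in which the jaws open and shut (so a half turn about z gives the same grasp; the last joint's range is limited). The gripper opens to 88 mm and grips with 3 to 60 N. Pads are 20 mm wide; open, the fingers measure 115 mm over their backs; the gripper's body (75 mm by 178 mm) begins 61 mm behind the grasp point.
Start: joints at [1.328, 0.423, 1.63, -0, 1.089, -0.019], TCP at [138.679, 609.404, 302.675] pointing down, gripper open.
Joint ranges: [-3, 3], [-0.9, 2.11], [0.09, 2.58], [-1.31, 4.45], [0.11, 2.69], [-2.54, 2.54]. Speed limits (rad/s): [2.39, 2.39, 3.01, 3.14, 3.14, 3.14].

### API

Orientations are given as a unit quaternion [x, y, z, w].
In Python, from station import env, set_gripper, viewer, workorder gives the robot as it stands. Calls block until the motion is done:
- env.reach(position, orientation): joint-space move of the TCP to a pose.
- env.move_l(position, rot=None, rate=150, f_stop=None): straight line of the TCP; rot=None keeps the orientation; rate is the mean speed in mm/s. With f_stop (N) it stops when the force on the tool has changed by that much, and returns True; else False.
- env.move_joints(angles): joint-space move.
- set_gripper(opening): finger opening in mm; the grip force is fixed at half the most; returns when the fingers have stopped.
- env.hold(seconds).
- env.ik(position, orientation): joint angles nearest the present ones, or None.
- env.read_state(): the state.
- viewer.camera(name): name is "scene" or "top" or "wrist"; returns the picture (400x640x3 uint8, blue, green, red); there is no depth.
- viewer.camera_params(name): a dict with "fx", "fy", "cx", "cy" (pixels), "pose" (4x4, takes a point from camera to world coordinates); the wrist camera has in their place "tool_from_camera" (4x4, takes a point from camera to tool coordinates, whose origin is the TCP and whose axes are the flange's). Camera axes: x right, y up, looking along -z (the intrinsics and any distortion apply to the point x, -y, -z); pixel columns grow to the right and rows downward; lengths in mm; the calibration is good to about 2 mm. A picture is of the moment at which its call begins: read the wrist's pose just before it. camera_params takes no time and is no camera call.
A pose or a line that the arm cannot do raises env.IKError and nothing moves.
- workorder.sign_off(): hands the job in, once; it reports no verdict.
The state is a dict: "time_s": time; "qpos": joint angles; "dq": joint speeds; "tau": joint torques, N m; "tool_pos": TCP position; "orientation": TCP orientation; "force": force on the tool from outside, world axes, zero at the start; "wrist_torque": the same for the moment, N m; "width": finger opening in mm.
Only numpy, scipy, OpenCV 4.12 (cv2) and the standard library are available. Lean on these libraries where they do the work, as an engineer would, in place of code of your own. Each camera call takes 0.05 s, during which the arm holds its last target.

### The job

Set the painted sample block squarely in the middle of the stage plate, midway between its two stops, and let go of it. Then free the gate of the curing-lamp house: its bolt sags behind the bent keeper, so lift it by its knob, draw it out over the lip towards the hinge, and swing the sprung gate towards the robot until its free edge is about 6 cm from where it shuts. Finish while still holding the gate there with the gripper, and leave the jars, tin, dish and shoe where they stand.

Things in the scene. Friction and masses are not known exactly. Their poses are not given: they have to be found in the camera images.
- sample: loose wooden test block 36 (x) x 50 (y) x 18 (z) mm, about 60 g, three painted dabs across its top; lies flat on the table; origin at the centre of its underside
- stage_plate: fixed aluminium plate 80 (x) x 130 (y) x 10 mm with scribed centre lines; origin at the centre of its underside, its top 10 mm higher. Two stop bars stand on it, 44 mm long along x, 8 mm thick, 14 mm above the plate, with inner faces at y = +33 and -33 mm. The sample goes on the centre with its 50 mm length along the plate's y, leaving 8 mm to each stop; the open x sides leave room for fingers
- lamp_house: fixed grey box, 112 mm high; its open front is the plane x = 0 of its frame and looks to -x (towards the robot), the box lies behind; origin at table height. The gate closes the front, 200 mm wide from the hinge at y = +98 mm to the free stile at y = -97 mm; a steel post at y = -121 mm, 124 mm high, carries the keeper
- keeper_lip (a point): top edge of the keeper's bent lip; the keeper is a fixed steel bracket on the post. In the lamp_house frame a front cheek (x = -38 to -34 mm, y = -138 to -104, top at z = 123 mm) keeps the bolt's toe from coming out towards -x, and a bent lip at y = -111 to -104 mm, its top bent towards the toe (-y), top at z = 99 mm, keeps the sagging toe from sliding towards +y
- gate_pivot (a point): point on the vertical hinge axis of the gate, 100 mm above the table
- gate_stile (a point): middle of the gate's free edge, 195 mm from the hinge axis, 100 mm above the table
- bolt_knob (a point): centre of the bolt's upright round steel knob, 18 mm across, 36 mm long; 22 mm in front of the gate's middle plane, 151 mm above the table while sagging, 158 mm from the hinge along the gate when shot. A 10 mm stem joins it to the bolt 46 mm lower. Two staples on the gate, 26 mm from the shot knob towards the free stile and 96 mm towards the hinge, end 20 mm below this point while sagging
- bolt_toe (a point): middle of the lower end of the toe (12 x 8 x 22 mm, turned down) at the bolt's tip; while the bolt is shot and sagging it hangs 88 mm above the table, 11 mm below the top of the keeper's lip
- gate_hinge (a joint): the gate, a steel frame 14 mm thick and 100 mm high with an amber pane, carrying the bolt on its outer side: its opening of the gate in rad, 0 shut, at most 0.9; grows as the free stile swings towards the robot (-x of lamp_house): clockwise from above. A spring shuts it: about 0.25 N m at 0, 0.5 N m at 0.32; free edge travel is about 195 mm x angle. The keeper blocks it while the bolt is shot
- bolt_draw (a joint): how far the bolt is drawn, m: about 0 to 0.004 shot, at most 0.05; grows along the gate towards the hinge. The toe is clear of the keeper from about 0.022, and of the lip (with the bolt free to sag again) from there too; 0.04 is a good draw. Friction about 1.5 N; it stays where left
- bolt_lift (a joint): how far the bolt is lifted in its tall staples, m: 0 sagging, at most 0.017; straight up, weight about 2.5 N; falls back if let go. More than 0.011 clears the lip; 0.014 to 0.016 is right
- dye_jar: squat brown jar with a white lid, 52 mm across, 62 mm high; a bystander, origin under its centre
- wax_tin: flat round metal tin, 58 mm across, 30 mm high; a bystander, origin under its centre
- dark_jar: black jar, 54 mm across, 70 mm high, to the right; a bystander, origin under its centre
- paint_dish: shallow round dish, 100 mm across, 22 mm high, to the right; a bystander, origin under its centre
- shoe: ballet shoe, 205 mm long, 68 mm high, at the far right; a bystander, origin under its centre
There are look-alikes about, which are no part of the job. What is shaped like the stage_plate but red is not meant.

How it is judged (in metres and radians):
On the way, in this order (a step that is already met when the one before it is completed fails the run):
1. the sample lies centred and square on the stage plate between the stops, released, with the gate still shut and bolted (x of sample in the frame of stage_plate between -0.006 and 0.006 m and y of sample in the frame of stage_plate between -0.006 and 0.006 m and z of sample in the frame of stage_plate between 0.007 and 0.013 m and angle between the y axis of sample and the y axis of stage_plate, either way round below 0.15 rad and angle between sample's own z axis and vertical below 0.1 rad and contact force between the fingers and sample below 0.05 N and linear speed of sample below 0.02 m/s and value of joint gate_hinge below 0.05 rad and value of joint bolt_draw below 0.01 m), for 0.2 s.
2. the bolt is lifted while its toe passes over the keeper's lip (value of joint bolt_lift above 0.009 m and value of joint bolt_draw between 0.008 and 0.022 m and value of joint gate_hinge below 0.05 rad), for 0.02 s.
3. the bolt is drawn clear of the keeper (value of joint bolt_draw above 0.022 m), for 0.1 s.
At the end, for the whole second after the job is handed in: Sample still and untouched on the plate, within 6 mm of its centre in x and y, 0.15 rad of square; bolt drawn over 20 mm; fingers press on gate or bolt (over 0.5 N), gate still at 0.2 to 0.42 rad (free edge 39 to 82 mm out); bystanders within 30 mm of their places (x of sample in the frame of stage_plate between -0.006 and 0.006 m and y of sample in the frame of stage_plate between -0.006 and 0.006 m and z of sample in the frame of stage_plate between 0.007 and 0.013 m and angle between the y axis of sample and the y axis of stage_plate, either way round below 0.15 rad and angle between sample's own z axis and vertical below 0.1 rad and contact force between the fingers and sample below 0.05 N and linear speed of sample below 0.02 m/s and value of joint bolt_draw above 0.02 m and value of joint gate_hinge between 0.2 and 0.42 rad and velocity of joint gate_hinge between -0.08 and 0.08 rad/s and contact force between the fingers and gate_hinge above 0.5 N and distance of each of dye_jar, wax_tin, dark_jar, paint_dish, shoe from where it was at the start of the episode below 0.03 m); the arm keeps its last pose, push and grip.
It fails at once if a bystander was pushed away (30 mm) or knocked over (distance of any of dye_jar, wax_tin, dark_jar, paint_dish, shoe from where it was at the start of the episode above 0.03 m or angle between any of dye_jar, dark_jar, wax_tin's own z axis and vertical above 0.5 rad).
It also fails if it takes over 45 s, if anything falls off the work surface, if the arm or the gripper's body presses on something with over 40 N, if the wrist force passes 120 N, or if a joint passes its speed limit or range.

## Working session

There is one attempt and no reset: what is moved stays moved. The work goes in short steps, each a Python script; the robot and the scene stay as the last script left them, time stands still between calls to the robot, and variables do not carry over. Pictures are saved under pics/ and viewed, and the job is handed in when it is done.

```bash
ls; mkdir -p pics; python3 - <<'E'
from station import env, set_gripper, viewer, workorder
import cv2
for n in ("scene","top","wrist"):
    im=viewer.camera(n); cv2.imwrite(f"pics/{n}0.png",im)
    print(n,viewer.camera_params(n))
s=env.read_state(); print(s)
E
```

```text
pics
scene {'fx': 374.232646924959, 'fy': 374.232646924959, 'cx': 313.3287240373562, 'cy': 197.09283741634263, 'pose': array([[ 2.97257591e-01, -6.35757052e-01,  7.12355876e-01,
         1.34387173e+03],
       [ 9.54775954e-01,  2.02917501e-01, -2.17318581e-01,
        -3.41346458e+02],
       [-6.38765339e-03,  7.44739859e-01,  6.67324314e-01,
         8.84065849e+02],
       [ 0.00000000e+00,  0.00000000e+00,  0.00000000e+00,
         1.00000000e+00]])}
top {'fx': 374.7167593467959, 'fy': 374.7167593467959, 'cx': 317.5924376690255, 'cy': 200.30670340271962, 'pose': array([[-1.36023732e-02,  9.98223357e-01, -5.80095310e-02,
         4.36502139e+02],
       [-9.99777880e-01, -1.45117502e-02, -1.52839749e-02,
        -7.99581742e+01],
       [-1.60986405e-02,  5.77887476e-02,  9.98199025e-01,
         1.08595236e+03],
       [ 0.00000000e+00,  0.00000000e+00,  0.00000000e+00,
         1.00000000e+00]])}
wrist {'fx': 308.34824450399645, 'fy': 308.34824450399645, 'cx': 319.89173533268854, 'cy': 202.79364680516892, 'tool_from_camera': array([[ 8.67879325e-04,  9.58069789e-01,  2.8653363
[... 255 characters left out ...]
0e+00,
         1.00000000e+00]])}
{'time_s': 0.15, 'qpos': array([ 1.32800990e+00,  4.23652919e-01,  1.63047918e+00, -2.89764397e-06,
        1.08864766e+00, -1.89588853e-02]), 'dq': array([-0.00158482, -0.00120533, -0.00218338, -0.00119474, -0.00105273,
       -0.00036572]), 'tau': array([ 2.13859621e-04, -5.44985247e+01, -2.73916805e+01,  6.43829978e-02,
        2.04922270e-02, -8.95464746e-05]), 'tool_pos': array([138.5969113 , 609.09525465, 302.10182396]), 'orientation': array([ 1.11679615e-01,  9.93744087e-01, -5.88641185e-04, -7.61855644e-05]), 'force': array([1.26345623, 0.28297828, 0.56666188]), 'wrist_torque': array([0.00945477, 0.02075369, 0.00867883]), 'width': 88.09202520399101}
```

View pics/scene0.png

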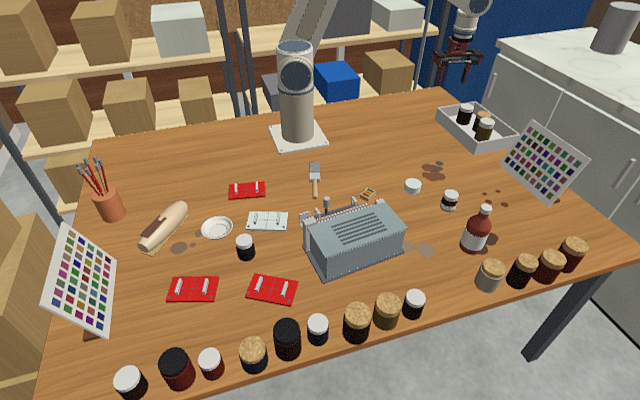

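View pics/top0.png

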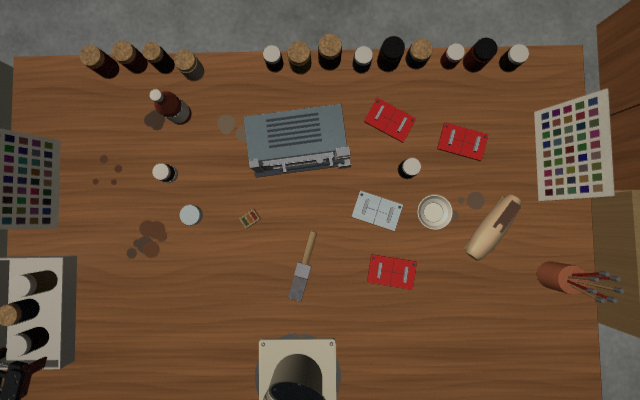

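View pics/wrist0.png

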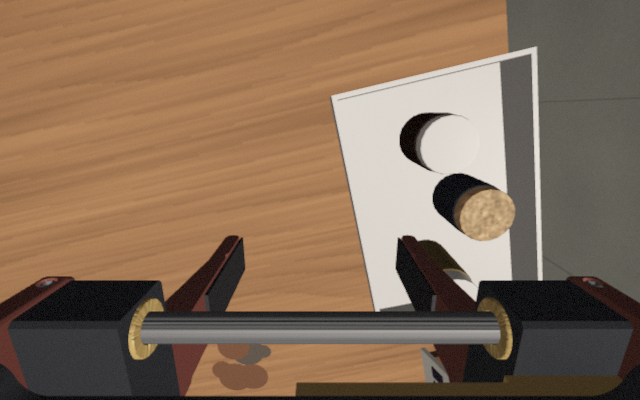

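Top view: the silver plate is at (378,211). The red look-alikes are at (392,272), (463,141) and (390,119). The sample is at (250,218), the brush at (303,266) and the lamp house at (298,140), with its gate on the lower side and the post at (342,157). The scene view shows the knob near (326,203). I'll check these choices in close crops.

```bash
python3 - <<'E'
import cv2,numpy as np
t=cv2.imread("pics/top0.png"); s=cv2.imread("pics/scene0.png")
a=cv2.resize(t[190:240,220:280],None,fx=6,fy=6,interpolation=cv2.INTER_CUBIC)
b=cv2.resize(t[180:240,345:411],None,fx=6,fy=6,interpolation=cv2.INTER_CUBIC)
h=max(a.shape[0],b.shape[0]); o=np.zeros((h,a.shape[1]+b.shape[1],3),np.uint8)
o[:a.shape[0],:a.shape[1]]=a;o[:b.shape[0],a.shape[1]:]=b
cv2.imwrite("pics/c1.png",o)
cv2.imwrite("pics/c2.png",cv2.resize(t[95:185,235:360],None,fx=6,fy=6,interpolation=cv2.INTER_CUBIC))
cv2.imwrite("pics/c3.png",cv2.resize(s[175:285,290:420],None,fx=5,fy=5,interpolation=cv2.INTER_CUBIC))
E
```

```text
(no output)
```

View pics/c1.png

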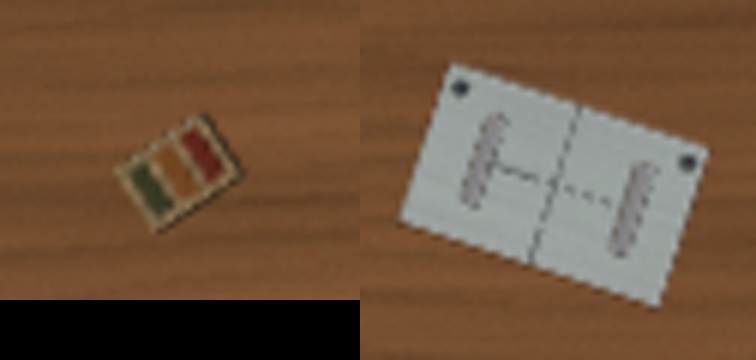

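View pics/c2.png

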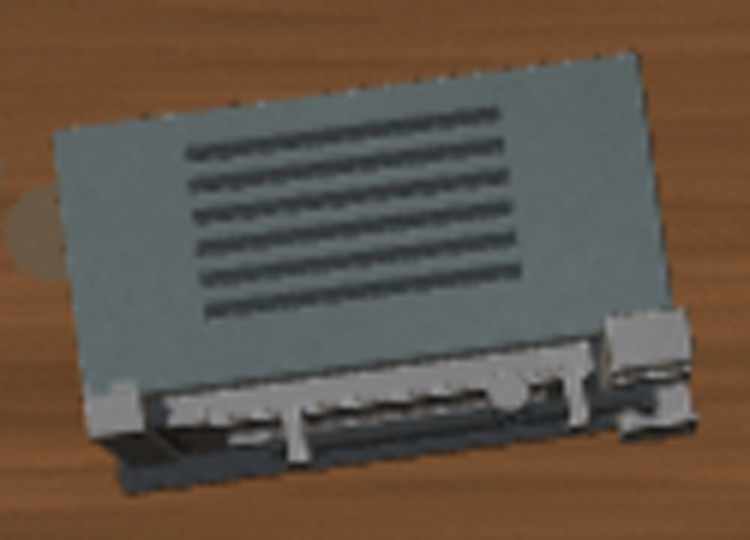

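View pics/c3.png

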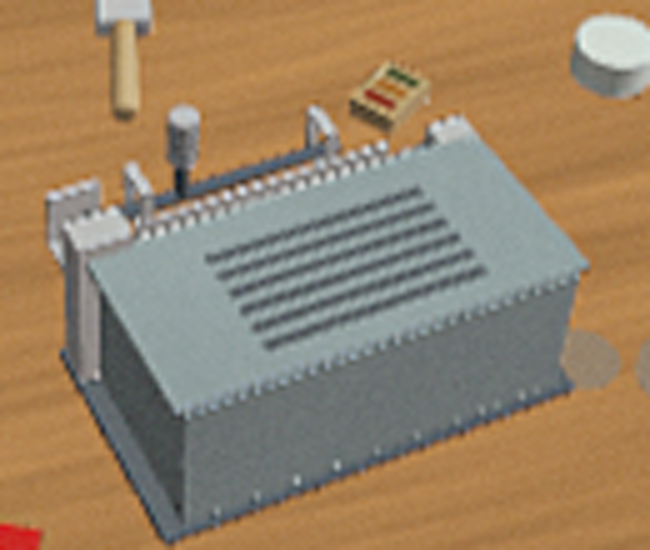

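The crops confirm the choice: the sample has three dabs (green, orange, red) and the plate is silver with two stops. The gate side shows the knob at top (320,160) and scene (326,197).

```bash
cat > h.py <<'E'
from station import env, set_gripper, viewer, workorder
import cv2, numpy as np
from scipy.spatial.transform import Rotation as R
def cam(name,state=None):
    p=viewer.camera_params(name)
    if 'pose' in p: T=np.array(p['pose'])
    else:
        T0=np.eye(4);T0[:3,:3]=R.from_quat(state['orientation']).as_matrix();T0[:3,3]=state['tool_pos']
        T=T0@np.array(p['tool_from_camera'])
    return p,T
def ray(c,px):
    p,T=c; d=np.array([(px[0]-p['cx'])/p['fx'],-(px[1]-p['cy'])/p['fy'],-1.])
    d=T[:3,:3]@d; return T[:3,3],d/np.linalg.norm(d)
def onz(c,px,z):
    o,d=ray(c,px); return o+d*(z-o[2])/d[2]
def tri(c1,p1,c2,p2):
    o1,d1=ray(c1,p1);o2,d2=ray(c2,p2)
    s=np.linalg.lstsq(np.c_[d1,-d2],o2-o1,rcond=None)[0]
    a=o1+s[0]*d1;b=o2+s[1]*d2
    return (a+b)/2,np.linalg.norm(a-b)
def proj(c,P):
    p,T=c; q=T[:3,:3].T@(np.array(P)-T[:3,3]); return np.array([p['cx']+p['fx']*q[0]/-q[2], p['cy']-p['fy']*q[1]/-q[2]])
def down(psi):
    # tool z down, tool y (jaw) axis along world angle psi
    y=np.array([np.cos(psi),np.sin(psi),0]);z=np.array([0,0,-1.]);x=np.cross(y,z)
    return R.from_matrix(np.c_[x,y,z]).as_quat()
def shot(name,fn):
    s=env.read_state(); im=viewer.camera(name); cv2.imwrite(f"pics/{fn}.png",im); return im,cam(name,s),s
E
python3 - <<'E'
from h import *
t=cv2.imread("pics/top0.png"); s=cv2.imread("pics/scene0.png")
ct=cam("top");cs=cam("scene")
hsv=cv2.cvtColor(t,cv2.COLOR_BGR2HSV)
def rectz(mask,z,roi):
    m=np.zeros_like(mask);x0,y0,x1,y1=roi;m[y0:y1,x0:x1]=mask[y0:y1,x0:x1]
    c=max(cv2.findContours(m,cv2.RETR_EXTERNAL,cv2.CHAIN_APPROX_NONE)[0],key=cv2.contourArea)
    P=np.array([onz(ct,q[0],z)[:2] for q in c],np.float32)
    r=cv2.minAreaRect(P);print(r); return r
gray=cv2.inRange(hsv,(0,0,120),(179,50,255))
rectz(gray,10,(340,180,412,240))
# sample: brighter/other than table hue
rect=t[195:240,235:265]
m=cv2.inRange(hsv,(0,0,0),(179,255,255))
lab=cv2.cvtColor(t,cv2.COLOR_BGR2LAB).astype(float)
bg=np.median(lab[195:240,222:236].reshape(-1,3),0);d=np.linalg.norm(lab-bg,axis=2)
rectz((d>22).astype(np.uint8)*255,18,(232,195,268,240))
for P in [(320,159.7)]: print(tri(ct,P,cs,(326.6,198.5)), onz(ct,P,169))
# lid front edge (z=112)
L=onz(ct,(235+85/6,95+395/6),112);Rr=onz(ct,(235+605/6,95+335/6),112)
print(L,Rr,np.linalg.norm(L-Rr),np.arctan2(*(L-Rr)[[1,0]]))
for q in [(53,130),(637,53)]: print(onz(ct,(235+q[0]/6,95+q[1]/6),112))
for n,q,z in [("post",(648,342),124),("hpost",(113,405),112)]: print(n,onz(ct,(235+q[0]/6,95+q[1]/6),z))
E
```

```text
((467.95330810546875, -232.81784057617188), (129.77333068847656, 78.24061584472656), 70.59306335449219)
((449.4581604003906, 130.6821746826172), (36.62800979614258, 51.477378845214844), 32.99750518798828)
(array([591.24485627, -72.56339931, 162.86531105]), np.float64(1.2833744229897628)) [590.0262949  -73.22199224 169.        ]
[599.6016269  113.34259729 112.        ] [ 622.32378423 -114.63890729  112.        ] 229.1110273739011 1.6701349384827493
[717.64039677 127.14339375 112.        ]
[ 747.34204419 -130.76693198  112.        ]
post [ 616.67743213 -132.69604356  124.        ]
hpost [594.98993623 101.06290899 112.        ]
```

The sizes match the description: plate 129.8×78.2, sample 36.6×51.5, and knob at z≈163 (it should be about 151 centre, 169 top). Next I'll move above the sample and refine with the wrist camera.

```bash
python3 - <<'E'
from h import *
q=down(np.radians(33)); j=env.ik([449.5,130.7,200],q); print(j)
print(env.ik([468,-232.8,95],down(np.radians(-19.4))))
env.reach([449.5,130.7,200],q)
im,c,s=shot("wrist","w1"); print(s['time_s'],s['tool_pos'],s['force'],proj(c,[449.5,130.7,18]))
E
```

```text
[ 2.57541475e-01  3.58774595e-01  2.04156418e+00 -4.44089210e-16
  7.41253883e-01 -3.18417178e-01]
[-4.84362407e-01  6.11541374e-01  1.95369676e+00 -4.44089210e-16
  5.76354521e-01 -1.45768532e-01]
2.2333 [449.69986727 131.35052315 200.17413047] [ 1.08879846  0.08297814 -0.11637717] [318.63778747 203.34278175]
```

View pics/w1.png

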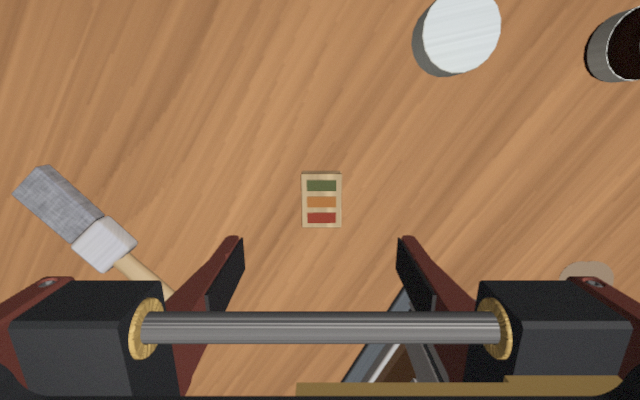

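The sample sits square to the tool at (322,200), about 3 px from my prediction. I'll refine that and grasp.

```bash
cat > samp.py <<'E'
from h import *
def sample_rect(im,c,z,roi):
    lab=cv2.cvtColor(im,cv2.COLOR_BGR2LAB).astype(float);x0,y0,x1,y1=roi
    sub=lab[y0:y1,x0:x1];bord=np.r_[sub[0],sub[-1],sub[:,0],sub[:,-1]];bg=np.median(bord,0)
    m=(np.linalg.norm(sub-bg,axis=2)>25).astype(np.uint8)*255
    m=cv2.morphologyEx(m,cv2.MORPH_CLOSE,np.ones((5,5)))
    k=max(cv2.findContours(m,cv2.RETR_EXTERNAL,cv2.CHAIN_APPROX_NONE)[0],key=cv2.contourArea)
    px=cv2.minAreaRect(k); P=np.array([onz(c,(q[0][0]+x0,q[0][1]+y0),z)[:2] for q in k],np.float32)
    return px,cv2.minAreaRect(P)
E
python3 - <<'E'
from samp import *
im=cv2.imread("pics/w1.png");s=env.read_state();c=cam("wrist",s)
px,r=sample_rect(im,c,18,(285,150,360,245));print(px,r)
P=onz(c,(322,200),18);print(P)
E
```

```text
((35.5, 48.5), (55.0, 39.0), 90.0) ((448.7693786621094, 134.90480041503906), (35.62358093261719, 50.916542053222656), 33.10200500488281)
[450.24701149 135.01492968  18.        ]
```

```bash
python3 - <<'E'
from samp import *
env.move_l([449.2,133,120],rate=150)
im,c,s=shot("wrist","w2"); print(s['time_s'],s['tool_pos'],proj(c,[449.2,133,18]))
E
```

```text
2.9667 [449.43425677 133.24462189 120.25533437] [318.61619229 238.47602957]
```

View pics/w2.png

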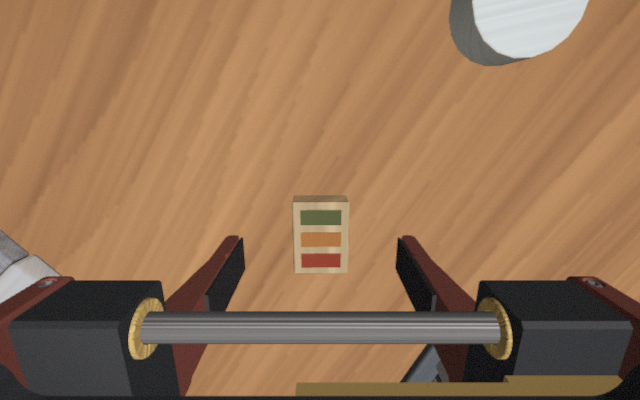

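The sample is centred at about (321,238) against a predicted (318.6,238.5), so within about 1.5 mm. I'll grasp it.

```bash
python3 - <<'E'
from samp import *
env.move_l([449.5,133.5,84.5],rate=80)
set_gripper(30); s=env.read_state(); print(s['time_s'],s['width'],s['tool_pos'],s['force'])
env.move_l([449.5,133.5,200],rate=200)
print(env.read_state()['width'])
env.reach([468,-232.8,210],down(np.radians(-19.4)))
im,c,s=shot("wrist","w3"); print(s['time_s'],s['width'],s['tool_pos'],proj(c,[468,-232.8,10]))
E
```

```text
4.4583 35.663972396118915 [449.52859923 133.50975366  84.53595379] [-0.01961004  0.73425372  0.66789112]
35.849237304309206
6.5583 35.42432008264675 [ 467.98351292 -231.93843053  209.55808957] [320.32817221 198.75023711]
```

View pics/w3.png

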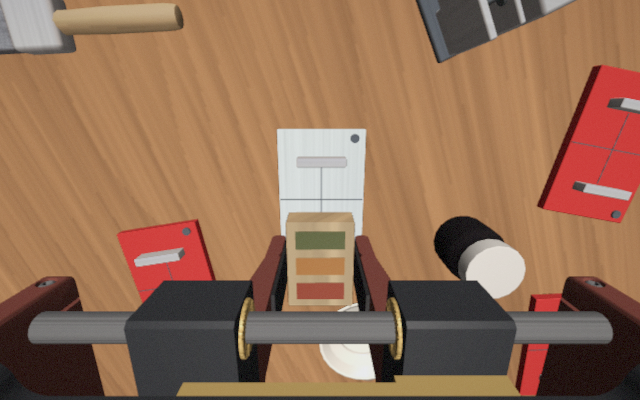

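The plate centre shows at (321.5,199) against a predicted (320.3,198.8), and it looks square. I'll measure the block's offset in the grip.

```bash
python3 - <<'E'
from samp import *
p=viewer.camera_params("wrist");c=(p,np.array(p["tool_from_camera"]))
print(proj(c,[0,0,66.5]),[proj(c,[x,y,66.5]).round(1) for x in(-25,25) for y in (-18,18)])
print("block top centre tool", [onz(c,q,66.5).round(2) for q in [(320,266),(286.5,222),(354,222),(286,305),(353,305)]])
s=env.read_state();cw=cam("wrist",s);print(onz(cw,(321.6,199.3),10))
print([onz(cw,q,10).round(1) for q in ((278,129),(366,129))])
cv2.imwrite("pics/c4.png",cv2.resize(cv2.imread("pics/w3.png")[120:320,260:380],None,fx=3,fy=3))
E
```

```text
[319.69761793 265.28567717] [array([287.4, 305.6]), array([351.9, 305.7]), array([284.5, 221.3]), array([354.9, 221.3])]
block top centre tool [array([-0.42,  0.16, 66.5 ]), array([ 24.6 , -17.01,  66.5 ]), array([24.63, 17.54, 66.5 ]), array([-24.61, -18.77,  66.5 ]), array([-24.58,  18.58,  66.5 ])]
[ 469.13211659 -233.52400837   10.        ]
[array([ 453.9, -159.3,   10. ]), array([ 527.8, -185.1,   10. ])]
```

View pics/c4.png

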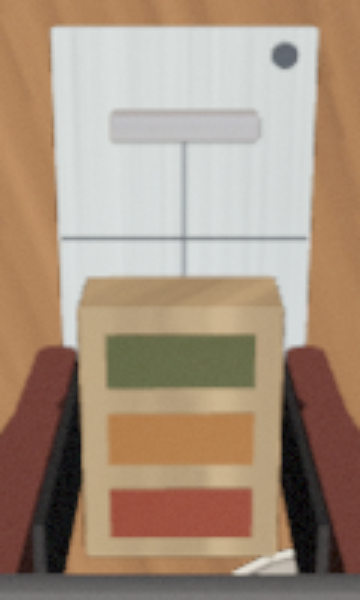

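```bash
python3 - <<'E'
from samp import *
q=down(np.radians(-19.3))
env.move_l([468.7,-233.2,104],rot=q,rate=150)
print(env.move_l([468.7,-233.2,93.5],rate=20,f_stop=4)); s=env.read_state(); print(s['tool_pos'],s['force'])
set_gripper(80); s=env.read_state(); print(s['time_s'],s['width'])
env.move_l([468.7,-233.2,200],rate=200)
im,c,s=shot("wrist","w4");t,ct,_=shot("top","t4"); print(s['time_s'],s['tool_pos'],proj(c,[468.7,-233.2,10]),proj(c,[468.7,-233.2,28]))
E
```

```text
True
[ 468.75993283 -233.27735193   94.44093339] [-0.28458522  0.32634402  4.64297792]
8.8 79.9155168933384
9.4833 [ 468.30194606 -232.99574636  199.53841128] [320.49961475 200.91554681] [320.51415324 206.77380938]
```

View pics/w4.png

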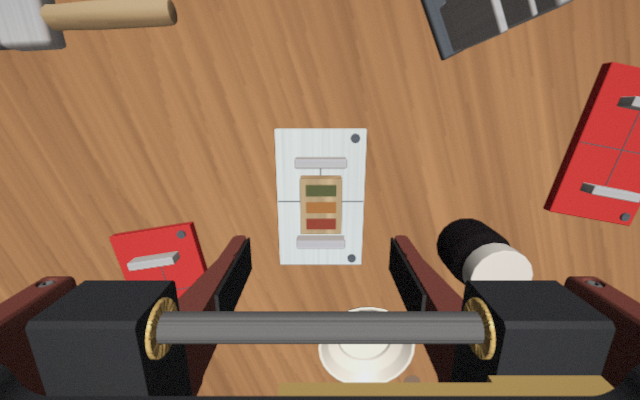

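The block stands at (321,207), expected (320.5,206.8), square between the stops, so step 1 looks good. Now I'll go above the knob.

```bash
python3 - <<'E'
from samp import *
q=down(np.radians(6.5))
env.move_l([480,-200,290],rate=250)
env.reach([591,-73,290],q)
im,c,s=shot("wrist","w5"); print(s['time_s'],s['tool_pos'],proj(c,[591,-73,169]),proj(c,[591,-73,151]))
E
```

```text
10.825 [589.82923424 -73.60645982 288.40636323] [321.76763651 228.26282786] [321.70480733 219.55313401]
```

View pics/w5.png

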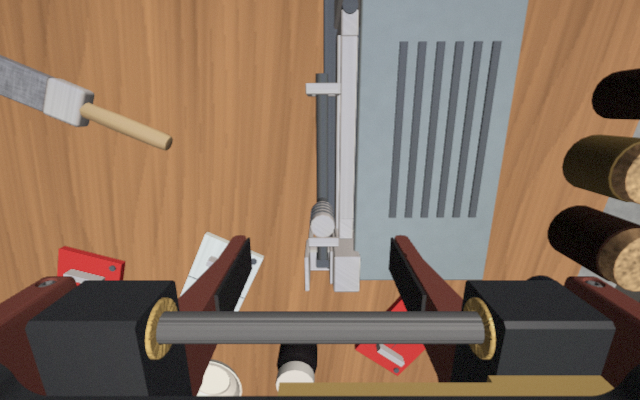

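```bash
python3 - <<'E'
from samp import *
cv2.imwrite("pics/c5.png",cv2.resize(cv2.imread("pics/w5.png")[180:300,280:400],None,fx=5,fy=5,interpolation=cv2.INTER_CUBIC))
E
```

```text
(no output)
```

View pics/c5.png

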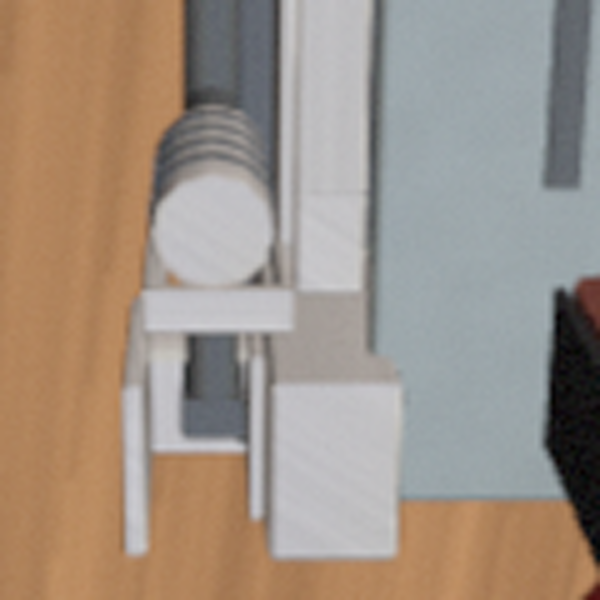

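```bash
python3 - <<'E'
from samp import *
s=env.read_state();c=cam("wrist",s)
print(s['tool_pos'],onz(c,(322.6,225.6),169))
print([onz(c,q,112).round(1) for q in [(358,2),(355,235)]], [onz(c,(280+a/5,180+b/5),124).round(1) for a,b in [(272,380),(400,380),(396,555),(270,555)]])
print(tri(c,(322.6,225.6),cam("top"),(320,159.7)))
E
```

```text
[589.69249558 -74.17002651 288.84290929] [591.31267886 -71.69726299 169.        ]
[array([599.9,  83.5, 112. ]), array([624.3, -98.9, 112. ])] [array([ 607.1, -115.9,  124. ]), array([ 629.5, -113.3,  124. ]), array([ 634. , -148.2,  124. ]), array([ 611.2, -150.8,  124. ])]
(array([591.17153639, -73.29972538, 164.40093801]), np.float64(0.7732835953834292))
```

The knob comes out at about (591,-72.5), and the post agrees (offset 22/-62 mm against the 61 given for y). The house yaw is about 6.7°. I'll grip the knob.

```bash
python3 - <<'E'
from samp import *
q=down(np.radians(6.7))
set_gripper(56)
env.move_l([591.2,-72.3,250],rot=q,rate=150)
im,c,s=shot("wrist","w6")
print(env.move_l([591.2,-72.3,216],rate=60,f_stop=6))
s0=env.read_state();set_gripper(10); s=env.read_state(); print(s['time_s'],s['width'],s['tool_pos'],s0['force'],s['force'])
im,c,s=shot("wrist","w7")
E
python3 -c "
import cv2,numpy as np
cv2.imwrite('pics/w67.png',np.vstack([cv2.imread(f'pics/w{i}.png')[100:400,120:520] for i in (6,7)]))"
```

```text
False
13.325 17.495949656798736 [591.05586405 -72.35101372 216.08728257] [-0.23969815  0.53672957  0.89754853] [-1.11548222  0.24640167  1.76484223]
```

View pics/w67.png

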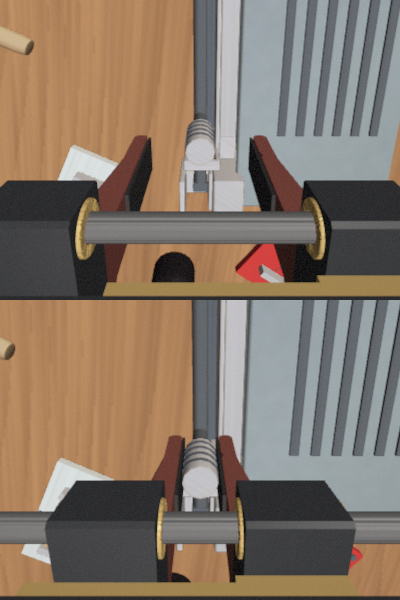

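The knob is held between the fingers at 17.5 mm. I'll lift it and check the force (about 2.5 N down is expected).

```bash
python3 - <<'E'
from samp import *
p=env.read_state()['tool_pos']
for dz in (7,14.8):
    print(env.move_l([591.1,-72.3,216+dz],rate=40,f_stop=12)); s=env.read_state(); print(s['time_s'],s['width'],s['tool_pos'],s['force'])
im,c,s=shot("wrist","w8");im,c,s=shot("scene","s8")
cv2.imwrite("pics/c8.png",np.hstack([cv2.resize(cv2.imread("pics/s8.png")[170:250,285:365],(390,390)),cv2.imread("pics/w8.png")[10:400,120:520]]))
E
```

```text
False
13.7 17.514922583724832 [590.97838871 -72.297578   223.08712515] [-0.33054714 -1.08977981 -2.05445001]
False
14.0417 17.42047645556915 [591.0120061  -72.2913836  231.07537842] [-0.86185577  0.16242127 -1.76792728]
```

View pics/c8.png

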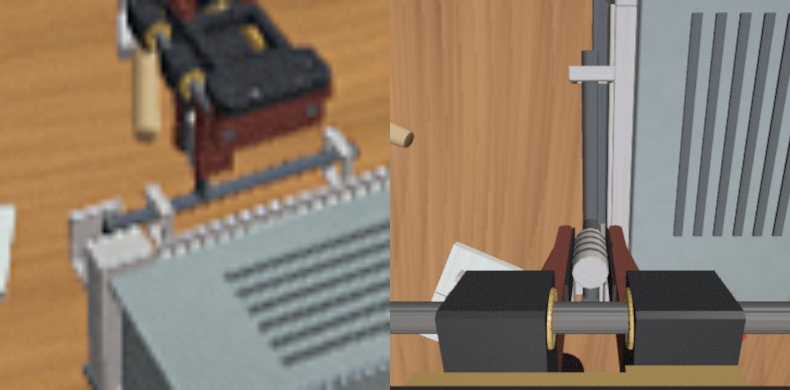

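The scene crop shows the bolt raised with the knob held, and about 3 N down on the tool. Now I'll draw it 40 mm towards the hinge.

```bash
python3 - <<'E'
from samp import *
ey=np.array([-0.1167,0.9932,0])
p0=np.array([591.1,-72.3,231])
for d in (10,20,30,40):
    st=env.move_l(p0+d*ey,rate=45,f_stop=12); s=env.read_state(); print(st,s['time_s'],s['width'],s['tool_pos'],s['force'])
    if st: break
im,c,s=shot("wrist","w9");im,c,s=shot("scene","s9")
cv2.imwrite("pics/c9.png",np.hstack([cv2.resize(cv2.imread("pics/s9.png")[170:250,285:365],(390,390)),cv2.imread("pics/w9.png")[10:400,120:520]]))
E
```

```text
False 14.5167 17.237309880863137 [589.79172336 -61.60235173 230.88377433] [-0.99904113  1.90004983 -2.46853681]
False 14.8917 17.474091183222335 [588.60310295 -51.84630965 230.92703864] [-1.5254001   1.32113497 -2.83178515]
False 15.2667 17.340601269142354 [587.4620117  -41.94000897 230.96917455] [-1.87374481  2.01241629 -2.11153126]
False 15.6417 17.28049369183355 [586.30092625 -31.99126953 230.96626741] [-1.82131877  2.48764718 -3.14360214]
```

View pics/c9.png

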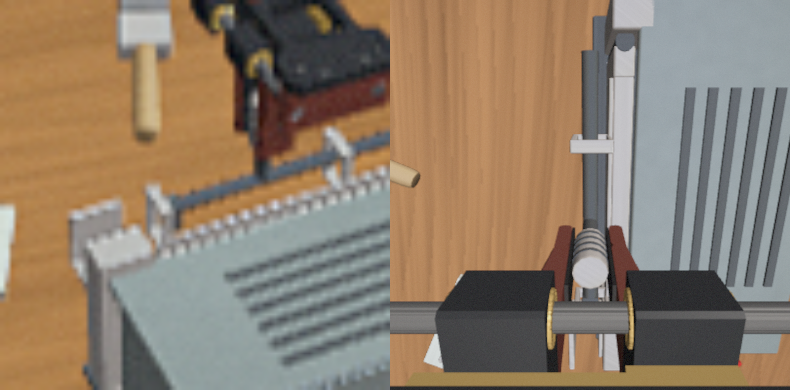

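The bolt end has left the keeper and stands at the stile staple. I'll check the hinge pin in the wrist view at about (354,52), then swing in arc steps.

```bash
python3 - <<'E'
from samp import *
s=env.read_state();c=cam("wrist",s); print("pin",onz(c,(354,52),104),onz(c,(354,52),112))
piv=np.array([594.4,87.8,0]); v=np.array([591.1,-72.3,231])+40*np.array([-0.1167,0.9932,0])-piv
for th in (0.08,0.16,0.24,0.31):
    p=piv+R.from_euler('z',-th).apply(v)
    st=env.move_l(p,rot=down(np.radians(6.7)-th),rate=40,f_stop=18); s=env.read_state(); print(st,s['time_s'],s['width'],s['tool_pos'],s['force'])
    if st: break
env.hold(0.4); print(env.read_state()['force'])
shot("wrist","w10");shot("scene","s10");t,ct,_=shot("top","t10")
cv2.imwrite("pics/c10.png",np.hstack([cv2.resize(cv2.imread("pics/s10.png")[170:250,285:365],(390,390)),cv2.imread("pics/w10.png")[10:400,120:520]]))
E
```

```text
pin [594.11705224  83.3384991  104.        ] [593.47451264  81.92104627 112.        ]
False 16.1333 17.19683525697082 [577.65024638 -31.55694565 231.41555526] [ 1.5514899   1.39542257 -2.66944841]
False 16.525 17.756875415450324 [568.07425214 -29.85165772 231.31607107] [ 2.50387599  1.82706046 -1.4251046 ]
False 16.9167 17.535692655289793 [558.68301402 -27.37473839 231.24680047] [ 3.52378578  0.46641845 -2.83400026]
False 17.275 17.595204845495683 [550.66505365 -24.59730532 231.22070133] [ 4.56056518 -1.18413855 -3.0816765 ]
[ 5.58510914 -0.30030721 -1.86895992]
```

View pics/c10.png

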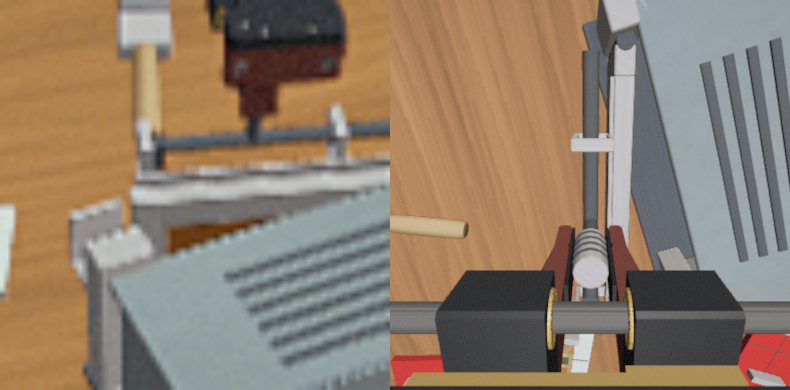

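View pics/t10.png

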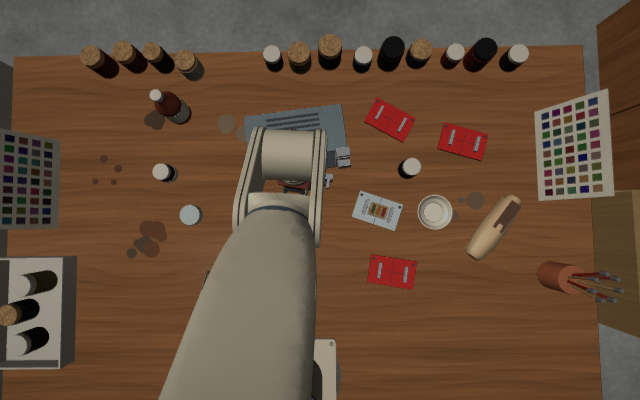

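The gate has swung with the tool, and its bar is still parallel to the jaws. The top view shows the stile at (328,181), with the sample and bystanders unmoved. Last I'll check the angle and the block, then hand in.

```bash
python3 - <<'E'
from samp import *
c=cam("top"); P=onz(c,(327,182),115); d=P[:2]-np.array([594.2,86]); print(P,np.hypot(*d), np.arctan2(-d[0],-d[1])+np.radians(6.7))
t=cv2.imread("pics/t10.png");m=cv2.inRange(cv2.cvtColor(t,cv2.COLOR_BGR2HSV),(0,90,0),(179,255,255));k=np.zeros_like(m);k[200:222,362:394]=m[200:222,362:394]
q=np.argwhere(k>0)[:,::-1].mean(0);print(q,onz(c,q,28))
print(env.read_state()['time_s'])
workorder.sign_off()
s=env.read_state();print(s['time_s'],s['width'],s['force'],s['tool_pos'])
E
```

```text
[540.28440307 -90.22096365 115.        ] 184.28434448698417 0.4138477067211324
[377.67647059 210.02941176] [ 468.09223648 -232.64191495   28.        ]
17.825
the job is handed in; nothing more can be done
the job is handed in; nothing more can be done
```

I placed the sample, freed the bolt, opened the gate and handed the job in at 17.8 s, still gripping the knob. One of my last checks on the gate angle disagreed with the others.

- **Sample:** I set the block on the silver plate and let go. The wrist camera put it within about 1 mm of centre and square. The final top view put it at (468.1, -232.6), against a plate centre of about (468.6, -233.1).
- **Bolt:** I lifted it 15 mm by its knob and drew it 40 mm towards the hinge. Camera pictures showed its end clear of the keeper.
- **Gate:** I swung it 0.31 rad along an arc, which puts the free edge about 6 cm out. At the end the knob was still gripped at 17.6 mm, with the spring pulling about 5 N. In the top view, the jars, tin, dish and shoe looked to be where they started.

**The check that disagreed:** a rough top-view reading of one pixel near the free edge gave 0.41 rad, close to the 0.42 limit. That pixel probably lies on the staple in front of the gate, which would make the reading too high by about 0.1 rad. The commanded arc and the gate bar staying parallel to the jaws in the wrist picture both point to about 0.31. I ran that reading in the same script as the hand-in, so I couldn't follow it up first.

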